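# Load the tube mixer and set its speed wheel

## Task

Get the tube mixer ready for a run: take the capped tube from its rest and snap it down into the mixer's empty spring clips, fully home and with its cap the same way as the tube beside it. Then roll the numbered thumbwheel with a fingertip, pressing no harder than it takes, until 7 stands between the index marks, settled in its click. Leave the bystanding timer, label roll and marker where they are.

Things in the scene. Friction and masses are not known exactly. Their poses are not given: they have to be found in the camera images.
- tube_mixer: White bench tube mixer, fixed, 150 (x) x 260 (y) x 50 mm high to its deck; origin at the centre of its underside, x away from the operator, y to its left, z up. On the deck: at y = +90 mm a station holding a fixed tube, at y = +12 mm the empty clip station, at y = -90 mm the thumbwheel. Clipped tubes lie level along x, caps to +x.
- free_clip (a point): Centre of the empty station, where the clipped tube's axis will lie, 82 mm above the worktop, 32 mm above the deck; axes as the mixer's. Two spring clips stand 23 mm before and behind it along x, each 6 mm long in x, so 40 mm between them are free for the fingers. Pushing the tube straight down past their lips takes about 10 N in all; it then snaps down on to ribs.
- jaw_left (a joint): Sideways opening in m of the steel leaves on the left (+y) of the empty station's two clips (the right ones do the same); 0 at rest, sprung. Their lips, 5 mm above the clip axis, leave a mouth of 10.2 mm; the flared lead-in above them ends 15 mm above the axis, 25 mm wide. About 1.5 mm while the tube passes, 0 again when it is home.
- tube_mid (a point): The loose capped sample tube (about 20 g): glass 13.3 mm in diameter and 81 mm long, then a cap 18.8 mm in diameter and 23 mm long. This point is on its axis, 50 mm from the bottom end, and belongs at the clip centre; z points along the tube to its cap. At the start it lies level in the tube rest, 34 mm above the worktop, cap away from the operator.
- tube_cap (a point): The end face of the loose tube's cap, on the axis, 54 mm from tube_mid.
- tube_rest: Fixed grey rest under the loose tube: base plate 92 x 44 x 6 mm, origin at the centre of its underside, x along the tube to the cap. Two open V supports, 6 mm long in x, stand 23 mm before and behind the origin, up to 34 mm high; between them 40 mm are free for the fingers.
- wheel_top (a point): Top of the thumbwheel's rim at rest, 86 mm above the worktop; axes as the mixer's. The white wheel is smooth, 56 mm in diameter and 20 mm wide, its axle along the mixer's y, 28 mm below this point; black cheeks beside it end 16 mm below this point. The index marks are white ticks on the cheeks, on the operator's side of the wheel, 55 degrees round from its top.
- wheel_carriage: Hidden sprung carrier of the thumbwheel (wheel included), origin on the axle, axes as the mixer's. Pressed on its top, the wheel starts to give at about 3 N, then yields 1 mm per 6 N, to a hard stop 4 mm down. The wheel is turned by friction, dragging a fingertip that presses on its top with about 10 to 15 N; a lighter touch may slip, and more than 25 N overloads it.
- speed_wheel (a joint): Turn of the thumbwheel in rad: number n stands between the index marks at n x 0.628, so 7 is at 4.398. It grows as the top of the wheel is dragged along the mixer's +x (away from the operator). One number is 17.6 mm at the rim. Ten spring detents: let go, the wheel falls into the nearest number, forward or back; stops just below 0 and above 9.
- bench_timer: Bystander: white count-down timer, 64 x 64 x 22 mm, loose; origin at the centre of its underside.
- label_roll: Bystander: roll of labels, 58 mm in diameter, 24 mm high, loose; origin at the centre of its underside.
- marker: Bystander: marker pen, 134 mm long, 15 mm thick, loose, lying along its y.
Things that resemble listed ones, but are neither listed nor needed, are in the scene too. What is shaped like the part that bears tube_mid but blue or yellow is not meant.

How it is judged:
By the outcome, as a careful person would: the job done as asked, in the order asked, and still so for the second after the job is handed in, with the robot touching nothing.
It also fails if it takes over 61 s, if anything falls off the work surface, if the arm or the gripper's body presses on something with over 40 N, if the wrist force passes 120 N, or if a joint passes its speed limit or range.

## Robot

A 7-joint arm with a two-finger parallel gripper is mounted at the origin on a cart in front of the work surface, level with it; the furniture and walls round the work are solid. World frame = base frame: x ahead of the robot, y to its left, z up, the work surface at z = 0. Lengths are in m, angles in rad, forces in N, time in s.
With the tool pointing down it reaches from about 0.35 to 0.9 m from the base axis. Payload 19.9 kg.
Tool frame: the origin (TCP) lies at the centre of the arm's flange, where the gripper is bolted on; the fingertips stand 199 mm ahead of it and the grasp point (between the pads) lies 180 mm ahead of it (bot.tips_ahead is the z of the fingertips in the tool frame, in m); z points along the fingers, x is the direction in which the jaws open and shut, and the axes are right-handed (so a half turn about z gives the same grasp; the last joint's range is limited). The gripper opens to 94 mm and grips with 3 to 60 N. Pads are 16 mm wide; open, the fingers measure 119 mm over their backs; the gripper's body (75 mm by 177 mm) begins 78 mm behind the grasp point.
Start: joints at [-1.232, 0.417, -0.01, 1.614, 0.005, 1.111, -0.053], TCP at [0.232, 0.58, 0.405] pointing down, gripper open.
Joint ranges: [-2.81, 2.81], [-0.39, 2.02], [-1.27, 1.25], [0.06, 2.57], [-1.19, 4.33], [0.19, 2], [-2.82, 2.82]. Speed limits (rad/s): [1.89, 1.89, 2.39, 2.39, 3.01, 3.01, 3.01].

## Interface

Orientations are given as a unit quaternion [w, x, y, z].
In Python, from station import bot, eyes, job gives the robot as it stands.
- The arm moves only by the tool send_rows, never from a script. Its argument "commands" is a list of rows, each a list of 4 numbers: the shift along the tool's x, y, z in cm, then the turn about the tool's z in degrees. A call has exactly 10 rows; each row shifts and turns the commanded pose from where the row before left it, along the tool's axes as they then stand; what a row does not reach is not made up. A row lasts 1/10 s, in which the tool goes at most 50 mm and 8.59 degrees, less where a joint would pass 70% of its speed; a pose out of reach is approached as far as the arm can. A call is refused whole if a number of a shift passes 5 or a number of a turn 8.59, either way. A call with a gripper value outside its range is refused whole. "gripper" is the gripper command: -1 is shut, 1 is fully open, values between are in proportion, set as the call begins (left out, the last holds). The fingers move at their own pace and stop on an object; "newtons" is the grip in N (left out, the last holds). Time passes only in rows, so rows that do not move let the fingers close, or fill a call up. It gives the time, the measured TCP pose, the force and the opening at its end, in the units of the state.
- bot.get_obs(): the state, without advancing time (a new reading comes with each control period).
- eyes.camera(name): name is "side" or "top"; returns the picture (400x640x3 uint8, red, green, blue); there is no depth.
- eyes.camera_params(name): a dict with "K" (3x3 intrinsics, pixels), "k1" (the pictures are not rectified: a ray, as slopes to the right and down, at radius r is drawn at 1 + k1 r^2 times it, then the intrinsics apply), "position" and "rotation" of the camera in the world. Camera axes: x right, y down, z forward; pixel columns grow to the right and rows downward; lengths in m; the calibration is good to about 2 mm. A picture is of the moment at which its call begins. camera_params takes no time and is no camera call.
- job.finish_job(): hands the job in, once; it reports no verdict.
The state is a dict: "clock": time; "qpos": joint angles; "qd": joint speeds; "joint_torque": joint torques, N m; "ee_pos": TCP position; "ee_rot": TCP orientation; "contact_force": force on the tool from outside, world axes, zero at the start; "wrist_torque": the same for the moment, N m; "finger_gap": finger opening in m.
Only numpy, scipy, OpenCV 4.12 (cv2) and the standard library are available. Lean on these libraries where they do the work, as an engineer would, in place of code of your own. Each camera call takes 0.05 s, during which the arm holds its last target. There are 200 camera calls.

## Working session

There is one attempt and no reset: what is moved stays moved. The work goes in short steps, Python scripts to look and compute and a tool call to move; the robot and the scene stay as the last step left them, time stands still between calls to the robot, and variables do not carry over. Pictures are saved under pics/ and viewed, about 8 in all and at most 12, crops included, and the job is handed in when it is done.

Besides the shell and the picture viewer there is one more tool, called after ">>>" as name([rows], argument=value, ...), one row to a line, values as JSON. send_rows: Moves the arm, as the interface text tells. Its arguments: {"type":"object","properties":{"commands":{"type":"array"},"gripper":{"type":"number"},"newtons":{"type":"number"}},"required":["commands"]}

```bash
mkdir -p pics; ls; python3 - <<'E'
from station import bot, eyes, job
import cv2
o=bot.get_obs()
for k in o: print(k,o[k])
for n in("side","top"):
    p=eyes.camera_params(n); print(n,p)
    cv2.imwrite(f"pics/{n}0.png",eyes.camera(n)[:,:,::-1])
E
```

```text
pics
clock 0.0
qpos [-1.23147287  0.41797494 -0.01029837  1.61418236  0.00470635  1.1107005
 -0.05297498]
qd [ 1.15252263e-03  1.44883325e-03 -6.13079693e-04  1.25525489e-03
  7.56536661e-05 -1.14978745e-03  9.17748052e-04]
joint_torque [-2.74753482e-03 -8.51229286e+01  6.36789836e-01 -4.26014793e+01
 -4.90155187e-02  1.83712039e-02  1.46367838e-04]
ee_pos [0.23224999 0.58009648 0.40402112]
ee_rot [ 3.88180891e-04  8.28147003e-01  5.60510621e-01 -4.84460141e-04]
contact_force [ 0.69549101  0.02358423 -0.19233555]
wrist_torque [-0.00251179 -0.01065495 -0.02942966]
finger_gap 0.09394554663438738
side {'K': array([[487.88919256,   0.        , 325.87424566],
       [  0.        , 487.88919256, 194.24333083],
       [  0.        ,   0.        ,   1.        ]]), 'k1': -0.13694066276754246, 'position': array([ 0.18459236, -0.76893404,  0.61014429]), 'rotation': array([-0.49949102,  0.84212519, -0.17500661,  0.10347258])}
top {'K': array([[374.22396976,   0.        , 317.90967176],
       [  0.        , 374.22396976, 198.50527405],
       [  0.        ,   0.        ,   1.        ]]), 'k1': -0.07308142170790775, 'position': array([0.40030627, 0.1023634 , 1.09977354]), 'rotation': array([ 0.05106134, -0.70393406,  0.70491046, -0.07050413])}
```

View pics/top0.png

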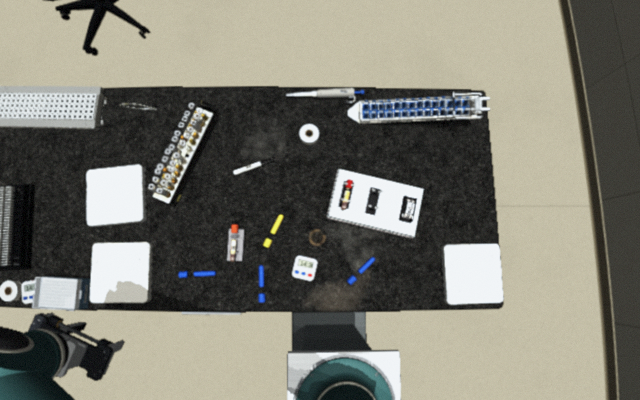

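View pics/side0.png

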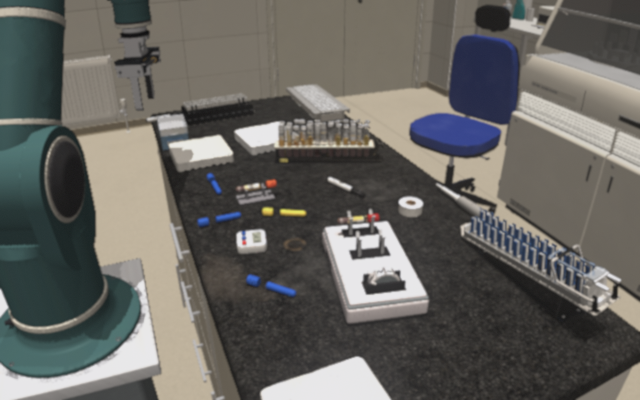

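Candidates for the tube: the red-capped tube on the grey rest at top (235,240), blue ones at (197,274), (262,283) and (361,271), a yellow one at (274,230), and the fixed tube in the mixer at (347,194). I choose (235,240) because it lies on the grey rest, red cap away from the operator. Next is a close crop.

```bash
cat > h.py <<'E'
import numpy as np, cv2
from scipy.spatial.transform import Rotation as R
from station import bot, eyes, job
def rot(q): return R.from_quat(np.roll(q,-1)).as_matrix()
def cast(n,px,z):
    p=eyes.camera_params(n); D=np.array([p["k1"],0,0,0,0])
    u=cv2.undistortPoints(np.array(px,float).reshape(-1,1,2),p["K"],D).reshape(-1,2)
    d=np.c_[u,np.ones(len(u))]@rot(p["rotation"]).T; c=p["position"]
    return c+d*((z-c[2])/d[:,2])[:,None]
def proj(n,X):
    p=eyes.camera_params(n); M=rot(p["rotation"]).T
    return cv2.projectPoints(np.atleast_2d(X).astype(float),cv2.Rodrigues(M)[0],-M@p["position"],p["K"],np.array([p["k1"],0,0,0,0]))[0].reshape(-1,2)
def mask(n,px,z=0): pass
E
python3 - <<'E'
import cv2,numpy as np
t=cv2.imread("pics/top0.png"); s=cv2.imread("pics/side0.png")
f=lambda im,x,y,w,h,k: cv2.resize(im[y:y+h,x:x+w],None,fx=k,fy=k,interpolation=cv2.INTER_CUBIC)
a=f(t,215,215,50,50,6); b=f(t,320,160,110,85,4.5)[:300]
c=f(s,225,170,60,40,5); d=f(s,315,200,120,125,2.4)
c=f(s,225,170,60,60,5)
pad=lambda i:cv2.copyMakeBorder(i,0,max(0,300-i.shape[0]),0,max(0,495-i.shape[1]),0)[:300,:495]
cv2.imwrite("pics/c1.png",np.vstack([np.hstack([a,pad(b)]),np.hstack([c,pad(d)])])[:600,:800])
E
```

```text
(no output)
```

View pics/c1.png

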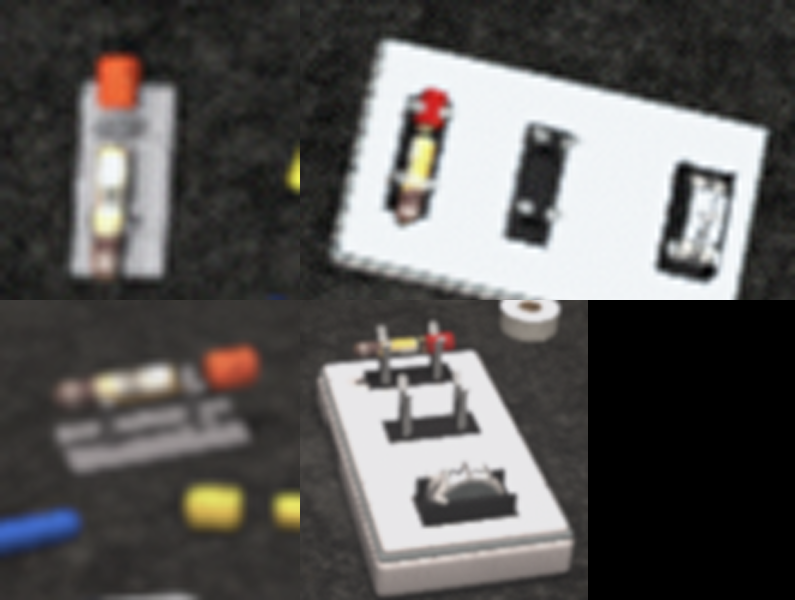

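The crop confirms it: the orange-red capped tube lies on the grey rest with its cap up in the picture (+x). The mixer's empty clips are at about (373,200) and the wheel at about (409,209).

```bash
cat >> h.py <<'E'
def big(m):
    c=max(cv2.findContours(m.astype(np.uint8),cv2.RETR_EXTERNAL,cv2.CHAIN_APPROX_NONE)[0],key=cv2.contourArea); return c.reshape(-1,2)
def win(m,x,y,w,h):
    o=np.zeros_like(m); o[y:y+h,x:x+w]=m[y:y+h,x:x+w]; return o
E
python3 - <<'E'
from h import *
im={n:cv2.imread(f"pics/{n}0.png") for n in("top","side")}
t=im["top"]; s=im["side"]; g=cv2.cvtColor(t,6).astype(int)
def rect(c,n,z):
    P=cast(n,c,z)[:,:2]*1000; r=cv2.minAreaRect(P.astype(np.float32)); return np.round(r[0],1),np.round(r[1],1),round(r[2],2)
print("deck",rect(big(win(g>165,320,160,115,85)),"top",.05))
sat=lambda i:(i[:,:,2].astype(int)-i[:,:,1]>60)
c=big(win(sat(t),222,215,25,25)); print("cap top",rect(c,"top",.034),c.mean(0))
print("plate",rect(big(win((g>85),222,225,30,40)),"top",.006))
c=big(win(sat(s),250,170,40,30)); print("cap side",rect(c,"side",.034),c.mean(0))
c=big(win(sat(t),335,175,20,20)); print("fixed cap",rect(c,"top",.082))
# black bases on deck
for nm,b in(("clipbase",(360,183,24,36)),("wheelbase",(398,192,24,36)),("fixbase",(336,176,22,38))):
    m=win(g<100,*b); print(nm,rect(big(m),"top",.05))
E
```

```text
deck (array([571.2, -92.1]), array([253.4, 146.5]), 76.48)
cap top (array([500.2, 311.9]), array([23.2, 17.1]), 1.76) [234. 228.]
plate (array([460.5, 312.9]), array([ 46.5, 102.1]), 88.03)
cap side (array([497.9, 313. ]), array([39.4, 23.4]), 71.8) [270.53846154 182.73076923]
fixed cap (array([619.7, -12.2]), array([16.9, 22.9]), 75.79)
clipbase (array([576.9, -82.4]), array([25.6, 72.9]), 76.1)
wheelbase (array([ 552.9, -183. ]), array([36.9, 70.2]), 75.81)
fixbase (array([610.3,  -9.6]), array([25.3, 52. ]), 78.05)
```

```bash
cat >> h.py <<'E'
def go(x,y,z,phi):
    "tool shift cm (before turning) and turn deg to reach TCP x,y,z [mm], jaw axis angle phi"
    o=bot.get_obs(); M=rot(o["ee_rot"]); p=np.array(o["ee_pos"])*1000
    f=np.degrees(np.arctan2(M[1,0],M[0,0]))
    print("t",round(o["clock"],2),"pos",p.round(1),"phi",round(f,2),"F",np.round(o["contact_force"],1),"gap",round(o["finger_gap"]*1e3,1),"tilt",M[:2,2].round(4))
    print("shift cm",np.round(M.T@(np.array([x,y,z])-p)/10,2),"turn",round(f-phi,2))
E
python3 - <<'E'
from h import *
t=cv2.imread("pics/top0.png"); g=t.astype(int)
print("pts",(cast("top",[(232.2,260.8),(233.4,241.5),(234.3,228)],.034)*1000).round(1))
# brightest tube-contents blob & brown
m=win((g[:,:,2]-g[:,:,0]>25)&(g[:,:,2]<400),225,215,20,60); ys,xs=np.nonzero(m)
print(np.c_[xs,ys][::6].tolist()); P=cast("top",np.c_[xs,ys],.034)[:,:2]*1000
print(cv2.fitLine(P.astype(np.float32),cv2.DIST_HUBER,0,.01,.01).ravel(),P.min(0),P.max(0))
s=cv2.imread("pics/side0.png").astype(int)
print("side bottom",(cast("side",[(236.5,187.5),(276.5,183)],.034)*1000).round(1))
go(458,313.5,330,88)
E
```

```text
pts [[407.8 314.1  34. ]
 [461.8 312.4  34. ]
 [500.2 311.   34. ]]
[[234, 223], [235, 224], [234, 225], [231, 226], [237, 226], [234, 227], [231, 228], [237, 228], [235, 229], [233, 230], [232, 231], [231, 232], [237, 232], [232, 239], [234, 240], [230, 251], [230, 252], [231, 253], [233, 254], [231, 256], [233, 257], [231, 260]]
[ 9.9851012e-01 -5.4566275e-02  4.6694238e+02  3.1352905e+02] [407.19750879 300.39770759] [514.45670325 323.48978389]
side bottom [[410.1 321.5  34. ]
 [511.4 304.3  34. ]]
t 0.1 pos [232.2 580.1 404.1] phi 68.19 F [ 0.  -0.8  0.6] gap 93.9 tilt [-0.0004 -0.001 ]
shift cm [-16.36  30.87   7.43] turn -19.81
```

>>> send_rows([
  [-1.0, 2.0, 0.3, 0],
  [-1.8, 3.3, 0.8, 0],
  [-1.8, 3.3, 0.8, 0],
  [-1.8, 3.3, 0.8, 0],
  [-1.8, 3.3, 0.8, 0],
  [-1.8, 3.3, 0.8, 0],
  [-1.8, 3.3, 0.8, 0],
  [-1.8, 3.3, 0.8, 0],
  [-1.8, 3.3, 0.8, 0],
  [-1.0, 2.5, 0.7, 0],
], gripper=0.2)

```text
clock: 1.1
ee_pos: [0.4594, 0.3108, 0.3302]
ee_rot: [0.0, 0.829, 0.56, -0.0]
contact_force: [1.0, 0.3, -0.6]
finger_gap: 0.0563
```

>>> send_rows([
  [0, 0, 0, -3],
  [0, 0, 0, -5],
  [0, 0, 0, -5],
  [0, 0, 0, -5],
  [0, 0, 0, -2],
  [0, 0, 0, 0],
  [0, 0, 0, 0],
  [0, 0, 0, 0],
  [0, 0, 0, 0],
  [0, 0, 0, 0],
])

```text
clock: 2.1
ee_pos: [0.4582, 0.3132, 0.3307]
ee_rot: [0.0, 0.718, 0.696, -0.0]
contact_force: [-0.6, 0.2, -0.9]
finger_gap: 0.0562
```

```bash
python3 - <<'E'
from h import *
go(458,313.5,215,88)
for n,b in(("top",(195,195,90,90)),("side",(190,110,130,110))):
    im=eyes.camera(n)[:,:,::-1].copy(); cv2.imwrite(f"pics/{n}1.png",im)
t=cv2.imread("pics/top1.png")[190:290,185:285]; s=cv2.imread("pics/side1.png")[110:210,200:300]
k=lambda i:cv2.resize(i,(400,400),interpolation=2)
cv2.imwrite("pics/c2.png",np.hstack([k(t),k(s)]))
E
```

```text
t 2.1 pos [458.2 313.2 330.7] phi 88.17 F [-0.6  0.2 -0.9] gap 56.2 tilt [ 0.0001 -0.0001]
shift cm [ 0.04 -0.02 11.57] turn 0.17
```

View pics/c2.png

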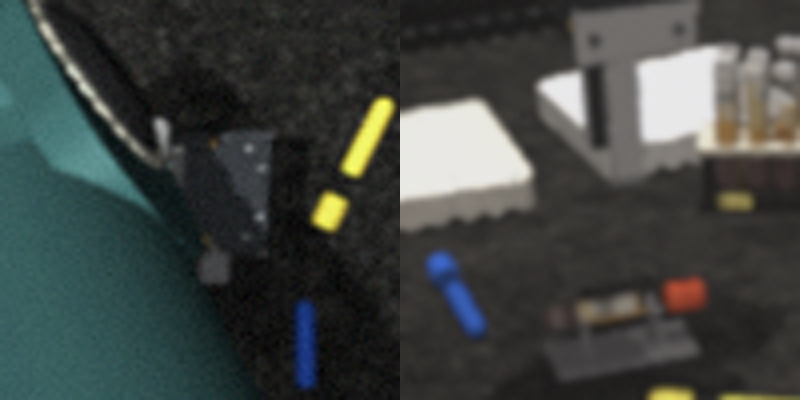

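The side view shows the finger over the rest with the tube free below it, and the pose matches the target. Now I lower and grip.

>>> send_rows([
  [0, 0, 1, 0],
  [0, 0, 1.5, 0],
  [0, 0, 1.5, 0],
  [0, 0, 1.5, 0],
  [0, 0, 1.5, 0],
  [0, 0, 1.5, 0],
  [0, 0, 1.5, 0],
  [0, 0, 1.0, 0],
  [0, 0, 0.65, 0],
  [0, 0, 0, 0],
])

```text
clock: 3.2
ee_pos: [0.458, 0.313, 0.2134]
ee_rot: [-0.0, 0.718, 0.696, -0.001]
contact_force: [-0.5, 0.7, 1.3]
finger_gap: 0.0564
```

>>> send_rows([
  [0, 0, 0, 0],
  [0, 0, 0, 0],
  [0, 0, 0, 0],
  [0, 0, 0, 0],
  [0, 0, 0, 0],
  [0, 0, 0, 0],
  [0, 0, 0, 0],
  [0, 0, 0, 0],
  [0, 0, 0, 0],
  [0, 0, 0, 0],
], gripper=-1, newtons=45)

```text
clock: 4.2
ee_pos: [0.4583, 0.3126, 0.2142]
ee_rot: [0.0, 0.718, 0.696, -0.0]
contact_force: [-0.4, -5.6, 4.3]
finger_gap: 0.0121
```

>>> send_rows([
  [0, 0, -0.5, 0],
  [0, 0, -1.5, 0],
  [0, 0, -2, 0],
  [0, 0, -2, 0],
  [0, 0, -2, 0],
  [0, 0, -2, 0],
  [0, 0, -1.5, 0],
  [0, 0, -0.5, 0],
  [0, 0, 0, 0],
  [0, 0, 0, 0],
])

```text
clock: 5.2
ee_pos: [0.458, 0.3131, 0.3338]
ee_rot: [-0.0, 0.718, 0.696, -0.0]
contact_force: [0.1, 0.7, -0.4]
finger_gap: 0.0122
```

>>> send_rows([
  [-1, 0.3, 0, 0],
  [-2, 0.6, 0, 0],
  [-3, 1, 0, 0],
  [-3, 1, 0, 0],
  [-3, 1, 0, 0],
  [-3, 1, 0, 0],
  [-3, 1, 0, 0],
  [-2, 0.6, 0, 0],
  [-1, 0.4, 0, 0],
  [0, 0, 0, 0],
])

```text
clock: 6.2
ee_pos: [0.5207, 0.0997, 0.3338]
ee_rot: [0.0, 0.719, 0.695, -0.0]
contact_force: [-0.2, -0.3, -0.1]
finger_gap: 0.0119
```

>>> send_rows([
  [-1, 0.3, 0, 0],
  [-2, 0.6, 0, 0],
  [-3, 1, 0, 0],
  [-3, 1, 0, 0],
  [-3, 1, 0, 0],
  [-3, 1, 0, 0],
  [-2, 0.6, 0, 0],
  [-1.2, 0.4, 0, 4],
  [0, 0, 0, 5],
  [0, 0, 0, 2.5],
])

```text
clock: 7.2
ee_pos: [0.5738, -0.0825, 0.3339]
ee_rot: [-0.0, 0.785, 0.619, -0.0]
contact_force: [-0.2, 0.2, -0.9]
finger_gap: 0.0117
```

```bash
python3 - <<'E'
from h import *
go(574,-80.4,330,76.5)
for n in("top","side"):
    im=eyes.camera(n)[:,:,::-1].copy(); cv2.imwrite(f"pics/{n}2.png",im)
t=cv2.imread("pics/top2.png")[150:250,320:420]; s=cv2.imread("pics/side2.png")[140:240,310:410]
k=lambda i:cv2.resize(i,(400,400),interpolation=2)
cv2.imwrite("pics/c3.png",np.hstack([k(t),k(s)]))
E
```

```text
t 7.2 pos [573.8 -82.5 333.9] phi 76.52 F [-0.2  0.2 -0.9] gap 11.7 tilt [-0.0003  0.    ]
shift cm [ 0.21 -0.03  0.39] turn 0.02
```

View pics/c3.png

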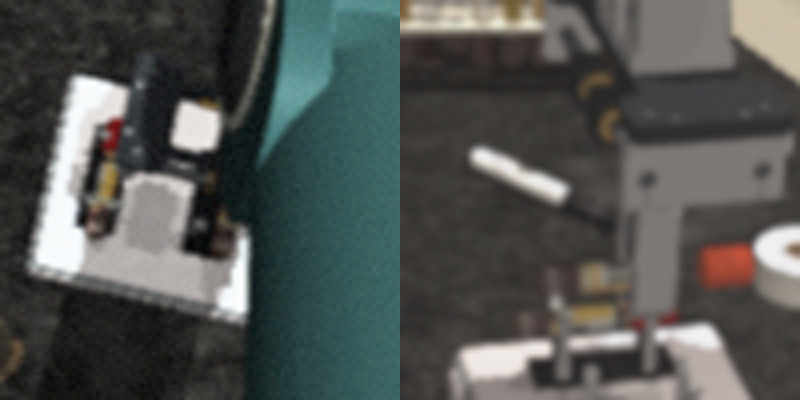

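The tube is held level over the station with its red cap to +x (side view (490,206)). Next I check the clip centre estimate against the undisturbed pictures.

```bash
python3 - <<'E'
from h import *
a=np.radians(-13.5); ex=np.array([np.cos(a),np.sin(a),0]); ey=np.array([-ex[1],ex[0],0])
C=np.array([571.2,-92.1,0])/1000
W=lambda x,y,z:C+(x*ex+y*ey)/1000+[0,0,z/1000]
out=[]
for n,(x,y) in(("top",(345,170)),("side",(340,205))):
    im=cv2.imread(f"pics/{n}0.png")[y:y+(60 if n=="top" else 60),x:x+60]
    im=cv2.resize(im,(400,400),interpolation=2); im2=im.copy()
    pts=[W(sx*23,12+sy*12.5,97) for sx in(-1,1) for sy in(-1,1)]
    pts2=[W(sx*23,12,50) for sx in(-1,1)]
    for P,c in((pts,(0,255,0)),(pts2,(0,0,255))):
        for q in proj(n,P): cv2.circle(im2,tuple(int(v) for v in ((q-[x,y]+.5)*400/60)),4,c,1)
    out.append(im2)
cv2.imwrite("pics/c4.png",np.hstack(out))
# held tube
s=cv2.imread("pics/side2.png").astype(int); o=bot.get_obs()
m=win(s[:,:,2]-s[:,:,1]>60,480,195,20,25); c=big(m); r=cv2.minAreaRect(c.astype(np.float32)); print(r)
p=eyes.camera_params("side"); G=np.array([o["ee_pos"][0],o["ee_pos"][1],0])
def plane(px):
    A=cast("side",px,0.); d=A-p["position"]
    t=((G-p["position"])@ey)/(d@ey); X=p["position"]+d*t[:,None]
    return np.c_[(X-G)@ex,X[:,2]]*1000
print("cap centre along,z",plane([r[0],(310+560/4,140+283/4)]))
b=c.reshape(-1,2); print(plane([b[b[:,0].argmin()],b[b[:,0].argmax()]]), "grasp z",o["ee_pos"][2]*1e3-180)
E
```

```text
Traceback (most recent call last):
  File "h.py", line 15, in big
    c=max(cv2.findContours(m.astype(np.uint8),cv2.RETR_EXTERNAL,cv2.CHAIN_APPROX_NONE)[0],key=cv2.contourArea); return c.reshape(-1,2)
ValueError: max() iterable argument is empty
```

View pics/c4.png

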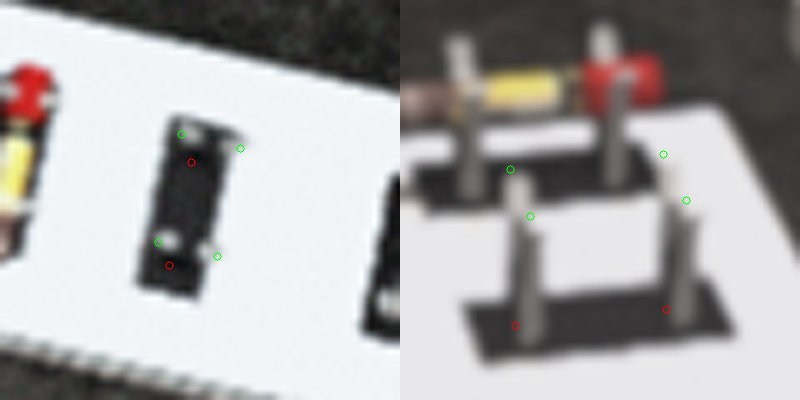

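```bash
cat >> h.py <<'E'
a=np.radians(-13.5); ex=np.array([np.cos(a),np.sin(a),0]); ey=np.array([-ex[1],ex[0],0])
def plane(px,G):
    "side pixels onto the vertical plane through G along the mixer's x: along, z [mm]"
    p=eyes.camera_params("side"); d=cast("side",px,0.)-p["position"]
    G=np.array([G[0],G[1],0.]); X=p["position"]+d*(((G-p["position"])@ey)/(d@ey))[:,None]
    return np.c_[(X-G)@ex,X[:,2]].dot(1000).round(1)
E
python3 - <<'E'
from h import *
s=cv2.imread("pics/side2.png").astype(int); o=bot.get_obs(); G=o["ee_pos"]
c=big(win(s[:,:,2]-s[:,:,1]>60,375,190,30,30)); r=cv2.minAreaRect(c.astype(np.float32)); print(r)
print("centre,left,right",plane([r[0],(c[:,0].min()-.5,r[0][1]),(c[:,0].max()+.5,r[0][1])],G),"bottom",plane([(345.5,210.5)],G),"grasp z",G[2]*1e3-180)
E
```

```text
((391.5, 205.5), (9.0, 11.0), 90.0)
centre,left,right [[ 40.1 153.1]
 [ 28.3 154.3]
 [ 51.9 151.9]] bottom [[-48.3 151.4]] grasp z 153.94714917574885
```

```bash
python3 -c "
from h import *
go(577.5,-82.7,290,76.5)"
```

```text
t 7.3 pos [573.8 -82.1 333.9] phi 76.72 F [0.9 1.  0.4] gap 12.3 tilt [-0.0004  0.    ]
shift cm [0.03 0.38 4.39] turn 0.22
```

>>> send_rows([
  [0, 0.1, 0.5, 0.1],
  [0, 0.1, 0.8, 0],
  [0, 0.1, 0.9, 0],
  [0, 0.1, 0.9, 0],
  [0, 0, 0.8, 0],
  [0, 0, 0.4, 0],
  [0, 0, 0, 0],
  [0, 0, 0, 0],
  [0, 0, 0, 0],
  [0, 0, 0, 0],
])

```text
clock: 8.3
ee_pos: [0.5777, -0.0837, 0.2916]
ee_rot: [0.0, 0.785, 0.62, 0.0]
contact_force: [0.2, -0.2, 0.3]
finger_gap: 0.0126
```

```bash
python3 - <<'E'
from h import *
go(577.5,-82.7,262,76.5)
for n in("top","side"): cv2.imwrite(f"pics/{n}3.png",eyes.camera(n)[:,:,::-1])
t=cv2.imread("pics/top3.png")[165:225,340:400]; s=cv2.imread("pics/side3.png")[195:255,335:395]
k=lambda i:cv2.resize(i,(400,400),interpolation=2)
cv2.imwrite("pics/c5.png",np.hstack([k(t),k(s)]))
E
```

```text
t 8.3 pos [577.7 -83.7 291.6] phi 76.59 F [ 0.2 -0.2  0.3] gap 12.6 tilt [ 0.0006 -0.0001]
shift cm [ 0.09 -0.04  2.96] turn 0.09
```

View pics/c5.png

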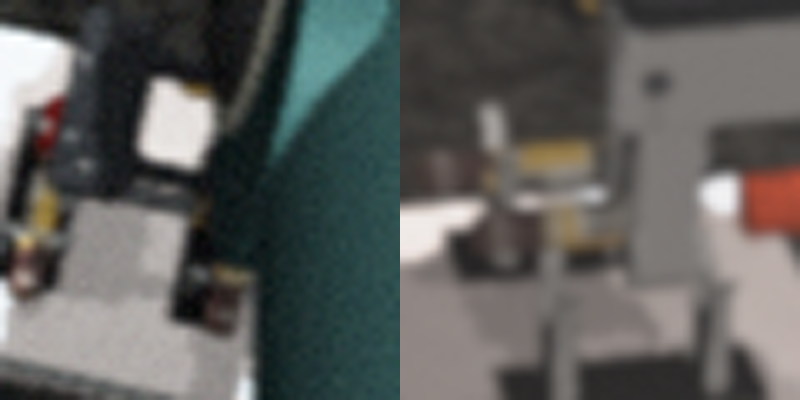

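```bash
python3 - <<'E'
from h import *
C=np.array([.576,-.0823,0]); T=np.array([.5777,-.0837,0]); f=lambda P:((proj("side",P)-[335,195]+.5)*400/60+[400,0]).round(0).tolist()
W=lambda O,x,y,z:O+(x*ex+y*ey)/1000+[0,0,z/1000]
print("leaf base/lip/top near",[f([W(C,s*23,y,z) for y,z in((-8,52),(-6,87),(-12.5,97))]) for s in(-1,1)])
print("leaf top far",f([W(C,-23,12.5,97),W(C,23,12.5,97)]))
print("finger tip corners",[(y,f([W(T,-8,y,92.6),W(T,8,y,92.6)])) for y in(-7,-15,-25)])
print("cap left, right, bottom",f([W(T,31,0,111.6),W(T,54,0,111.6),W(T,-50,0,111.6)]))
s=cv2.imread("pics/side3.png").astype(int)
c=big(win(s[:,:,2]-s[:,:,1]>60,375,205,40,40)); r=cv2.minAreaRect(c.astype(np.float32)); print(r, plane([r[0],(c[:,0].min()-.5,r[0][1]),(c[:,0].max()+.5,r[0][1])],T))
E
```

```text
leaf base/lip/top near [[[564.0, 405.0], [567.0, 301.0], [573.0, 285.0]], [[716.0, 388.0], [721.0, 285.0], [730.0, 269.0]]]
leaf top far [[553.0, 237.0], [706.0, 222.0]]
finger tip corners [(-7, [[627.0, 283.0], [681.0, 277.0]]), (-15, [[634.0, 298.0], [688.0, 293.0]]), (-25, [[642.0, 318.0], [697.0, 312.0]])]
cap left, right, bottom [[755.0, 201.0], [832.0, 193.0], [480.0, 228.0]]
((392.5, 224.5), (7.0, 11.0), 90.0) [[ 40.5 110.9]
 [ 28.5 112.2]
 [ 52.7 109.5]]
```

Relative to the clips in the same view, the tube's along-axis position agrees to about 1 mm. I descend into the lead-in and watch the side force.

>>> send_rows([
  [0.05, 0, 0.2, 0],
  [0, 0, 0.3, 0],
  [0, 0, 0.3, 0],
  [0, 0, 0.3, 0],
  [0, 0, 0.3, 0],
  [0, 0, 0.2, 0],
  [0, 0, 0.1, 0],
  [0, 0, 0, 0],
  [0, 0, 0, 0],
  [0, 0, 0, 0],
])

```text
clock: 9.4
ee_pos: [0.5777, -0.0832, 0.2743]
ee_rot: [0.0, 0.785, 0.62, 0.0]
contact_force: [-0.5, 1.3, -0.2]
finger_gap: 0.012
```

```bash
python3 -c "
from h import *
o=bot.get_obs(); print(np.round(o['contact_force'],1), 'along/lat',np.round([o['contact_force']@ex,o['contact_force']@ey],1),np.round(o['wrist_torque'],2))
go(577.5,-82.7,262,76.5)"
```

```text
[-0.5  1.3 -0.2] along/lat [-0.8  1.1] [-0.    0.02  0.03]
t 9.4 pos [577.7 -83.2 274.3] phi 76.58 F [-0.5  1.3 -0.2] gap 12.0 tilt [ 0.0001 -0.0001]
shift cm [ 0.04 -0.03  1.23] turn 0.08
```

>>> send_rows([
  [0, 0, 0.05, 0],
  [0, 0, 0.05, 0],
  [0, 0, 0.05, 0],
  [0, 0, 0.05, 0],
  [0, 0, 0.05, 0],
  [0, 0, 0.05, 0],
  [0, 0, 0.05, 0],
  [0, 0, 0, 0],
  [0, 0, 0, 0],
  [0, 0, 0, 0],
])

```text
clock: 10.4
ee_pos: [0.5779, -0.0833, 0.2713]
ee_rot: [0.0, 0.785, 0.62, 0.0]
contact_force: [-2.5, -0.6, 10.0]
finger_gap: 0.0123
```

>>> send_rows([
  [0, 0, 0.1, 0],
  [0, 0, 0.1, 0],
  [0, 0, 0.1, 0],
  [0, 0, 0.1, 0],
  [0, 0, 0.1, 0],
  [0, 0, 0.1, 0],
  [0, 0, 0.1, 0],
  [0, 0, 0, 0],
  [0, 0, 0, 0],
  [0, 0, 0, 0],
])

```text
clock: 11.4
ee_pos: [0.5778, -0.0833, 0.2636]
ee_rot: [0.0, 0.785, 0.62, 0.0]
contact_force: [5.1, -2.3, -2.4]
finger_gap: 0.0122
```

>>> send_rows([
  [0, 0, 0.05, 0],
  [0, 0, 0.05, 0],
  [0, 0, 0.05, 0],
  [0, 0, 0.05, 0],
  [0, 0, 0, 0],
  [0, 0, 0, 0],
  [0, 0, 0, 0],
  [0, 0, 0, 0],
  [0, 0, 0, 0],
  [0, 0, 0, 0],
])

```text
clock: 12.4
ee_pos: [0.5776, -0.0833, 0.2621]
ee_rot: [-0.0, 0.785, 0.62, -0.0]
contact_force: [-2.6, -1.3, 8.0]
finger_gap: 0.0122
```

>>> send_rows([
  [0, 0, 0.05, 0],
  [0, 0, 0.05, 0],
  [0, 0, 0, 0],
  [0, 0, 0, 0],
  [0, 0, 0, 0],
  [0, 0, 0, 0],
  [0, 0, 0, 0],
  [0, 0, 0, 0],
  [0, 0, 0, 0],
  [0, 0, 0, 0],
])

```text
clock: 13.4
ee_pos: [0.5776, -0.0834, 0.2618]
ee_rot: [-0.0, 0.785, 0.62, 0.0]
contact_force: [-8.3, -0.5, 23.0]
finger_gap: 0.0123
```

>>> send_rows([
  [0, 0, 0, 0],
  [0, 0, 0, 0],
  [0, 0, 0, 0],
  [0, 0, 0, 0],
  [0, 0, 0, 0],
  [0, 0, 0, 0],
  [0, 0, 0, 0],
  [0, 0, 0, 0],
  [0, 0, 0, 0],
  [0, 0, 0, 0],
], gripper=-0.3)

```text
clock: 14.4
ee_pos: [0.5777, -0.0832, 0.2607]
ee_rot: [0.0, 0.785, 0.62, -0.0]
contact_force: [-0.2, 0.7, -0.7]
finger_gap: 0.0328
```

>>> send_rows([
  [0, 0, -0.5, 0],
  [0, 0, -1, 0],
  [0, 0, -1.5, 0],
  [0, 0, -1.5, 0],
  [0, 0, -1.5, 0],
  [0, 0, -1.5, 0],
  [0, 0, -1.0, 0],
  [0, 0, -0.5, 0],
  [0, 0, 0, 0],
  [0, 0, 0, 0],
])

```text
clock: 15.4
ee_pos: [0.5776, -0.0831, 0.3502]
ee_rot: [-0.0, 0.785, 0.62, -0.0]
contact_force: [0.6, 0.8, 1.6]
finger_gap: 0.0333
```

The tube snapped home: it passed the lips at about 10 N and then met a firm stop on the ribs at 23 N. Next I look at the result and the wheel.

```bash
python3 - <<'E'
from h import *
av=np.mean([eyes.camera("side")[:,:,::-1].astype(float) for _ in range(6)],0); cv2.imwrite("pics/side4.png",av)
top=eyes.camera("top")[:,:,::-1]; cv2.imwrite("pics/top4.png",top)
w=np.array([.5522,-.1815,.086]); qs=proj("side",w)[0]; qt=proj("top",w)[0]; print(qs,qt)
def crop(im,q,h,k):
    x,y=(q-h).round().astype(int); return cv2.resize(np.clip(im[y:y+2*h,x:x+2*h],0,255).astype(np.uint8),(k,k),interpolation=cv2.INTER_CUBIC)
t0=cv2.imread("pics/top0.png")
tube=cv2.resize(np.clip(av[195:255,335:415],0,255).astype(np.uint8),(400,300),interpolation=2)
cv2.imwrite("pics/c6.png",np.hstack([crop(av,qs,22,400)[:,:],np.vstack([crop(t0,qt,16,300)[:, :],tube[:, :300]])[:600] if 0 else crop(t0,qt,16,400)]))
full=cv2.imread("pics/c6.png"); full=np.vstack([full[:,:800],np.hstack([tube[:200*1+100],cv2.resize(top[150:250,320:453],(400,300))])])[:600]
full=np.vstack([full[:400,:],full[400:]]); cv2.imwrite("pics/c6.png",cv2.resize(full,(800,600)) if full.shape[0]!=600 else full)
E
```

```text
[384.8656412  268.94633834] [410.13400124 207.26673238][ WARN:0@6.530] global loadsave.cpp:1063 imwrite_ Unsupported depth image for selected encoder is fallbacked to CV_8U.
```

View pics/c6.png

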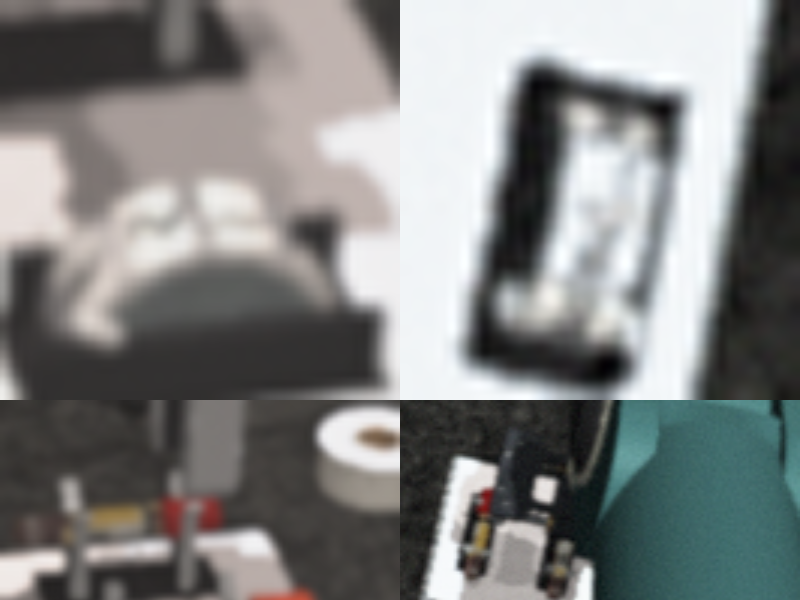

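The tube lies level in the clips, red cap to +x like its neighbour. The wheel's numbers are not readable yet, so I swing the arm aside for clear averaged views.

>>> send_rows([
  [1, -0.3, 0, 0],
  [2, -0.6, 0, 0],
  [3.5, -1, 0, 0],
  [3.5, -1, 0, 0],
  [3.5, -1, 0, 0],
  [3.5, -1, 0, 0],
  [3.5, -1, 0, 0],
  [3.5, -1, 0, 0],
  [2, -0.6, 0, 0],
  [1, 0, 0, 0],
], gripper=-1)

```text
clock: 16.75
ee_pos: [0.5666, 0.1999, 0.3506]
ee_rot: [-0.0, 0.784, 0.621, 0.0]
contact_force: [-0.0, -0.1, 0.4]
finger_gap: 0.0004
```

```bash
cat >> h.py <<'E'
def av(n,k): return np.mean([eyes.camera(n)[:,:,::-1] for _ in range(k)],0).astype(np.float32)
def rim(im,n,dx=0,dy=0,O=(.5522,-.1815,.058),r=.028):
    "rim rectified: rows = angle from top towards operator, -60 (top row) .. 100 deg; columns mixer y +11..-11 mm"
    th=np.radians(np.arange(-60,100,.5)); y=np.arange(11,-11,-.1)/1000
    T,Y=np.meshgrid(th,y,indexing="ij")
    P=np.array(O)-r*np.sin(T)[...,None]*ex+Y[...,None]*ey+r*np.cos(T)[...,None]*np.array([0,0,1])
    q=proj(n,P.reshape(-1,3)).reshape(*T.shape,2).astype(np.float32)
    return cv2.remap(im,q[...,0]+dx,q[...,1]+dy,cv2.INTER_CUBIC)
E
python3 - <<'E'
from h import *
S=av("side",10); T=av("top",10); np.savez("av.npz",S=S,T=T)
w=np.array([.5522,-.1815,.075]); out=[]
for n,im,h in(("side",S,20),("top",T,15)):
    q=proj(n,w)[0]; x,y=(q-h).round().astype(int)
    c=cv2.resize(im[y:y+2*h,x:x+2*h],(400,400),interpolation=cv2.INTER_CUBIC); 
    r=cv2.resize(rim(im,n),(0,0),fx=.9,fy=.625); out.append((c,r))
f=lambda a:np.clip((a-60)*1.3,0,255).astype(np.uint8)
R_=np.hstack([o[1] for o in out]); R_=cv2.copyMakeBorder(R_,0,0,0,800-R_.shape[1],0)
t=S[195:255,335:415]; t=cv2.resize(t,(266,200)); R_[:200,420:686]=t[:R_.shape[0]]
cv2.imwrite("pics/c7.png",np.vstack([f(np.hstack([o[0] for o in out])),f(R_)]))
go(552,-181.5,330,76.5)
E
```

```text
t 17.75 pos [567.4 196.9 350.7] phi 76.58 F [ 0.  -0.3  0.2] gap 0.8 tilt [ 0.     -0.0001]
shift cm [-37.16   7.28   2.07] turn 0.08
```

View pics/c7.png

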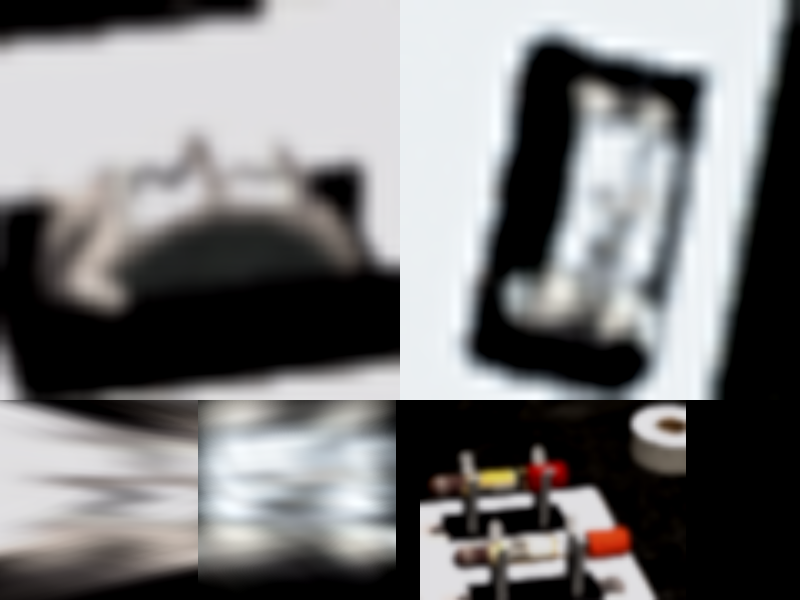

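```bash
python3 - <<'E'
from h import *
d=np.load("av.npz"); S=d["S"];T=d["T"]
q=proj("side",[.5522,-.1815,.075])[0]; x,y=(q-20).round().astype(int); print(x,y)
g=S[y+11:y+34,x+2:x+38]; g=cv2.cvtColor(g,6); print(g.min(),g.max())
st=lambda a:np.clip((a-30)/(240-30),0,1)**1.3*255
a=cv2.resize(st(g),None,fx=15,fy=15,interpolation=cv2.INTER_LANCZOS4)
qt=proj("top",[.5522,-.1815,.075])[0]; X,Y=(qt-14).round().astype(int)
tt=cv2.cvtColor(T[Y:Y+28,X+2:X+26],6); b=cv2.resize(st(tt),(240,345),interpolation=cv2.INTER_LANCZOS4)
r=cv2.cvtColor(rim(S,"side"),6)[60:320]; r=cv2.resize(st(r),(380,255)); r2=cv2.cvtColor(rim(T,"top"),6)[60:320]; r2=cv2.resize(st(r2),(380,255))
up=np.hstack([a,b]); lo=np.hstack([r,r2]); w=max(up.shape[1],lo.shape[1]); P=lambda i:cv2.copyMakeBorder(i,0,0,0,w-i.shape[1],0)
cv2.imwrite("pics/c8.png",np.clip(np.vstack([P(up),P(lo)]),0,255).astype(np.uint8))
print(g.astype(int)[:, :].tolist() and "\n".join(" ".join(f"{v:3d}" for v in r) for r in g.astype(int)))
E
```

```text
364 254
46.225502 232.93788
232 232 232 232 232 232 232 232 232 232 232 232 232 232 232 232 232 231 231 232 232 232 232 232 232 232 232 232 232 232 232 232 232 232 232 232
232 232 232 232 232 232 232 232 232 232 232 232 232 232 232 231 227 224 226 230 231 232 232 232 232 231 231 232 232 232 232 232 232 232 232 232
232 232 232 232 232 232 232 232 232 232 232 232 232 231 231 227 215 202 211 225 231 232 232 232 230 226 226 230 232 232 232 232 232 232 232 232
232 232 232 232 232 232 232 232 232 232 232 232 232 231 231 223 199 176 187 219 230 232 232 232 227 215 212 224 231 232 232 231 229 229 231 232
232 232 232 232 232 232 232 230 228 228 229 228 226 226 226 214 183 166 173 207 225 227 226 227 222 203 188 208 224 225 223 220 212 215 224 231
232 231 231 232 232 232 229 222 215 216 218 211 201 201 205 187 169 172 176 195 214 211 207 209 207 194 176 180 193 184 172 164 153 163 201 227
230 226 228 231 231 229 223 211 197 198 199 183 177 175 172 164 173 192 185 183 195 198 196 192 190 187 175 161 149 122 102  94  90 113 173 223
222 216 219 224 226 224 217 202 191 194 194 182 191 195 182 181 
[... 1539 characters left out ...]
 139 167 179 181 167 126  85  71  68  66  64  63  62  62  60  59  58  57  56  55  55  54  53  52  51  51  50  50  49  49  48
 56  58  63  70  78  93 112 127 141 138 106  72  59  58  57  56  56  55  55  53  53  52  52  51  51  51  50  50  49  49  49  48  48  48  48  47
 55  55  56  57  59  61  68  78  88  88  72  56  52  52  52  52  51  51  51  50  49  49  49  49  49  49  49  48  48  48  48  48  48  48  47  47
 54  52  52  52  52  51  52  53  56  56  53  50  50  50  49  49  49  50  49  49  49  49  49  49  48  49  48  48  48  48  48  48  48  47  47  46
 52  50  49  49  49  49  49  49  49  49  49  49  49  49  49  49  49  48  49  49  49  48  49  48  49  48  48  48  48  48  47  47  47  47  46  46
```

View pics/c8.png

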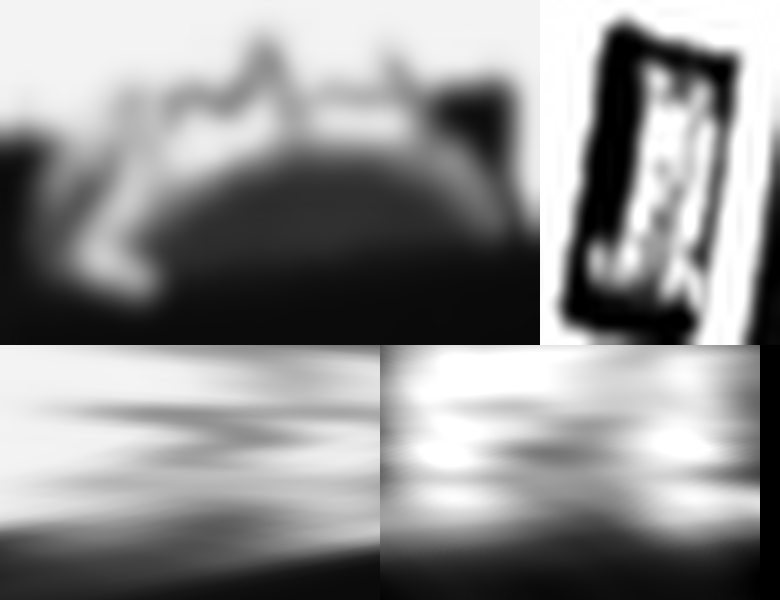

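The side view rectified onto the rim shows dividers at about 1° and 37° and one blurred digit between them, which I can't read for certain. I'll roll in single-number strokes and use the end stop plus image comparison as an absolute reference. First I move above the wheel.

>>> send_rows([
  [-1.5, 0.2, 0, 0],
  [-3, 0.5, 0, 0],
  [-4, 0.7, 0, 0],
  [-4, 0.7, 0, 0],
  [-4, 0.7, 0, 0],
  [-4, 0.7, 0, 0],
  [-4, 0.7, 0, 0],
  [-4, 0.7, 0, 0],
  [-4, 0.7, 0, 0],
  [-2, 0.4, 0, 0],
])

```text
clock: 18.75
ee_pos: [0.5443, -0.1571, 0.3509]
ee_rot: [0.001, 0.786, 0.618, -0.0]
contact_force: [0.7, -0.7, 0.4]
finger_gap: 0.0001
```

```bash
python3 -c "
from h import *
go(543.4,-179.4,289,76.5)"
```

```text
t 18.75 pos [ 544.3 -157.1  350.9] phi 76.35 F [ 0.7 -0.7  0.4] gap 0.1 tilt [ 0.0001 -0.0013]
shift cm [-2.18  0.44  6.19] turn -0.15
```

>>> send_rows([
  [-0.8, 0.1, 0.6, 0],
  [-0.8, 0.1, 1.0, 0],
  [-0.7, 0.1, 1.2, 0],
  [0, 0.1, 1.2, 0],
  [0, 0, 1.0, 0],
  [0, 0, 0.7, 0],
  [0, 0, 0.3, 0],
  [0, 0, 0.2, 0],
  [0, 0, 0, 0],
  [0, 0, 0, 0],
])

```text
clock: 19.75
ee_pos: [0.5444, -0.1759, 0.2891]
ee_rot: [0.0, 0.785, 0.62, 0.0]
contact_force: [-0.3, -0.4, -0.4]
finger_gap: 0.0004
```

```bash
python3 - <<'E'
from h import *
go(543.4,-179.4,285,76.5)
S=av("side",3); np.save("w0.npy",S); cv2.imwrite("pics/side5.png",S)
q=proj("side",[.5522,-.1815,.075])[0]; x,y=(q-20).round().astype(int)
a=np.load("av.npz")["S"]
k=lambda i:cv2.resize(i[230:300,345:425],(400,350),interpolation=2)
cv2.imwrite("pics/c9.png",np.hstack([k(a),k(S)]))
g=cv2.cvtColor(S[y+11:y+34,x+2:x+38],6).astype(int); print("\n".join(" ".join(f"{v:3d}" for v in r) for r in g))
E
```

```text
t 19.75 pos [ 544.4 -175.9  289.1] phi 76.59 F [-0.3 -0.4 -0.4] gap 0.4 tilt [ 0.0006 -0.0002]
shift cm [-0.36 -0.01  0.41] turn 0.09
135 135 135 133 131 131 130 128 117 105 107 122 128 127 127 126 126 126 126 126 133 155 180 189 191 189 188 188 187 188 188 188 188 189 189 189
127 127 126 126 125 125 125 123 116 106 106 119 125 125 124 124 123 123 123 122 132 154 175 185 187 186 186 187 187 188 188 188 188 189 189 188
123 123 123 123 123 123 123 123 118 106 103 113 119 119 118 117 114 113 113 116 124 142 158 169 175 174 178 185 188 188 188 188 188 189 189 189
122 122 122 123 123 123 124 123 119 109 105 110 114 115 114 110 105 102 104 110 118 126 135 145 153 151 157 175 186 188 188 186 184 184 187 189
122 122 123 123 124 124 123 121 117 112 110 111 111 111 112 105  96  96  99 107 114 116 116 123 131 128 131 154 173 176 174 170 162 164 177 187
122 121 122 123 123 123 120 115 109 109 109 104 100 101 102  95  90  95  99 103 108 105 102 106 115 119 115 127 142 139 131 126 118 125 153 180
120 118 120 121 121 121 116 108 101 102 101  94  92  92  91  86  90 101 102 101 103 102  99 100 105 11
[... 1763 characters left out ...]
41  41
 42  47  52  55  59  74  92 100  99  90  69  52  47  47  45  45  45  43  44  43  42  42  43  44  43  43  43  42  43  42  42  42  42  41  42  42
 41  42  44  45  46  50  60  66  68  65  53  44  42  42  42  43  42  42  42  42  42  42  43  43  43  42  42  43  42  42  42  42  42  43  41  42
 41  41  42  42  42  42  44  45  47  47  44  43  43  42  42  43  42  42  42  41  42  43  43  43  43  42  43  43  43  42  43  42  42  41  41  42
 41  41  42  43  43  42  43  42  42  43  43  42  42  43  42  42  42  43  42  43  42  43  42  43  42  42  42  42  43  42  41  42  41  41  41  41[ WARN:0@3.744] global loadsave.cpp:1063 imwrite_ Unsupported depth image for selected encoder is fallbacked to CV_8U.
```

>>> send_rows([
  [-0.2, 0, 0, 0],
  [-0.15, 0, 0, 0],
  [0, 0, 0.2, 0],
  [0, 0, 0.1, 0],
  [0, 0, 0.05, 0],
  [0, 0, 0.05, 0],
  [0, 0, 0.05, 0],
  [0, 0, 0.05, 0],
  [0, 0, 0, 0],
  [0, 0, 0, 0],
])

```text
clock: 20.9
ee_pos: [0.5436, -0.1794, 0.2842]
ee_rot: [0.0, 0.785, 0.62, 0.0]
contact_force: [-3.0, 1.0, 8.5]
finger_gap: 0.0003
```

>>> send_rows([
  [0, 0, 0.06, 0],
  [0, 0, 0, 0],
  [0, 0.2, 0, 0],
  [0, 0.25, 0, 0],
  [0, 0.25, 0, 0],
  [0, 0.3, 0, 0],
  [0, 0.3, 0, 0],
  [0, 0.3, 0, 0],
  [0, 0.2, 0, 0],
  [0, 0, 0, 0],
])

```text
clock: 21.9
ee_pos: [0.5612, -0.1837, 0.2836]
ee_rot: [0.0, 0.785, 0.62, 0.0]
contact_force: [-2.9, 1.2, 11.0]
finger_gap: 0.0007
```

>>> send_rows([
  [0, 0, -0.3, 0],
  [0, 0, -0.3, 0],
  [0, -0.4, 0, 0],
  [0, -0.5, 0, 0],
  [0, -0.5, 0, 0],
  [0, -0.4, 0, 0],
  [0, 0, 0, 0],
  [0, 0, 0, 0],
  [0, 0, 0, 0],
  [0, 0, 0, 0],
])

```text
clock: 22.9
ee_pos: [0.5436, -0.1794, 0.2891]
ee_rot: [0.0, 0.785, 0.62, -0.0]
contact_force: [-0.3, 0.4, -0.2]
finger_gap: 0.0007
```

```bash
cat >> h.py <<'E'
def state(k):
    S=av("side",3); np.save(f"w{k}.npy",S)
    q=proj("side",[.5522,-.1815,.075])[0]; x,y=(q-20).round().astype(int)
    c=lambda i:cv2.cvtColor(i[y+15:y+31,x+3:x+36],6)
    for j in range(k): print("diff to",j,np.abs(c(S)-c(np.load(f"w{j}.npy"))).mean().round(2))
E
python3 -c "
from h import *
go(543.4,-179.4,285,76.5); state(1)"
```

```text
t 22.9 pos [ 543.6 -179.4  289.1] phi 76.58 F [-0.3  0.4 -0.2] gap 0.7 tilt [ 0.     -0.0002]
shift cm [-0.   -0.02  0.41] turn 0.08
diff to 0 2.61
```

>>> send_rows([
  [0, 0, 0.3, 0],
  [0, 0, 0.15, 0],
  [0, 0, 0.08, 0],
  [0, 0, 0.06, 0],
  [0, 0, 0, 0],
  [0, 0.2, 0, 0],
  [0, 0.25, 0, 0],
  [0, 0.25, 0, 0],
  [0, 0.3, 0, 0],
  [0, 0.3, 0, 0],
])

```text
clock: 24.05
ee_pos: [0.5567, -0.1826, 0.284]
ee_rot: [0.001, 0.785, 0.62, 0.001]
contact_force: [1.2, -0.6, 10.3]
finger_gap: 0.0003
```

>>> send_rows([
  [0, 0.3, 0, 0],
  [0, 0.2, 0, 0],
  [0, 0, 0, 0],
  [0, 0, -0.3, 0],
  [0, 0, -0.29, 0],
  [0, -0.5, 0, 0],
  [0, -0.7, 0, 0],
  [0, -0.6, 0, 0],
  [0, 0, 0, 0],
  [0, 0, 0, 0],
])

```text
clock: 25.05
ee_pos: [0.5434, -0.1793, 0.2892]
ee_rot: [0.0, 0.785, 0.62, 0.0]
contact_force: [0.8, 0.1, 0.4]
finger_gap: 0.0004
```

```bash
cat >> h.py <<'E'
def sheet(ks,f):
    q=proj("side",[.5522,-.1815,.075])[0]; x,y=(q-20).round().astype(int); rows=[]
    for k in ks:
        S=np.load(f"w{k}.npy"); g=cv2.cvtColor(S,6)
        c=cv2.resize(g[y+12:y+34,x+1:x+38],(370,220),interpolation=cv2.INTER_CUBIC)
        r=cv2.cvtColor(rim(S,"side"),6)[110:280]   # -5..80 deg
        r=r/cv2.GaussianBlur(r,(0,0),40)*128; r=cv2.resize(r,(300,220))
        n=lambda a:cv2.normalize(np.clip(a,*np.percentile(a,[1,99])),None,0,255,cv2.NORM_MINMAX)
        rows.append(np.hstack([n(c),n(r)]))
    cv2.imwrite(f,np.vstack(rows).astype(np.uint8))
E
python3 - <<'E'
from h import *
go(543.4,-179.4,285,76.5); state(2)
def pat(k):
    g=cv2.cvtColor(rim(np.load(f"w{k}.npy"),"side"),6); g=g/cv2.GaussianBlur(g,(0,0),40)
    return cv2.resize(g[122:194,20:200],(18,12),interpolation=cv2.INTER_AREA)
P=[pat(k) for k in range(3)]
for p in P: print("\n".join("".join(" .:-=+*#%@"[int(np.clip((1.15-v)/.3*10,0,9))] for v in r) for r in p),"\n---")
print(np.corrcoef([p.ravel() for p in P]).round(2))
E
```

```text
t 25.05 pos [ 543.4 -179.3  289.2] phi 76.58 F [0.8 0.1 0.4] gap 0.4 tilt [ 0.0002 -0.    ]
shift cm [-0.01  0.01  0.42] turn 0.08
diff to 0 2.89
diff to 1 1.99
*##%%%%%##*****##*
**##%%@%%%##******
+**##%%%@@%%#*+++=
+++***##%@@@@#*+=-
=++++=+*#%@@@@%*=-
=====-==+#%@@@%#+-
=======+*#%%@%#*=-
++===+*##%%#*+==::
*++=++*#%%#+=--:..
*++==+*#%##+=--::.
+====++*****+==--:
==+++++++++==+=+== 
---
++===++***********
======+**##*******
=====++*####*+++==
----==+*#%@@%*+=-:
----==+*#%@@@%*+-:
-----=++*%@@@@#+=:
=---==++*%@@@@%*=:
+++====+*#%@@@#*=:
#**+====+*#%@%#+-:
##**+===+*####*=-:
****++==++***++=-:
++++++=====++++==- 
---
+++++++**########*
+=====++**********
======+++++=======
-===++++++===---::
---=+*###***+=-::.
---=+*%@@@@@%*+-:.
--==+*#%@@@@@@#+-:
++===++*#%@@@@%*=:
#**+=--:-=+*##*+-:
##*+=:.. ..-====-:
***+=:.    .::----
++++=-::...:--==== 
---
[[1.   0.64 0.31]
 [0.64 1.   0.63]
 [0.31 0.63 1.  ]]
```

>>> send_rows([
  [0, 0, 0.3, 0],
  [0, 0, 0.15, 0],
  [0, 0, 0.08, 0],
  [0, 0, 0.06, 0],
  [0, 0, 0, 0],
  [0, 0.2, 0, 0],
  [0, 0.25, 0, 0],
  [0, 0.25, 0, 0],
  [0, 0.3, 0, 0],
  [0, 0.3, 0, 0],
])

```text
clock: 26.2
ee_pos: [0.5567, -0.1826, 0.284]
ee_rot: [0.001, 0.785, 0.62, 0.001]
contact_force: [2.1, -0.7, 11.0]
finger_gap: 0.0007
```

>>> send_rows([
  [0, 0.3, 0, 0],
  [0, 0.2, 0, 0],
  [0, 0, 0, 0],
  [0, 0, -0.3, 0],
  [0, 0, -0.29, 0],
  [0, -0.5, 0, 0],
  [0, -0.7, 0, 0],
  [0, -0.6, 0, 0],
  [0, 0, 0, 0],
  [0, 0, 0, 0],
])

```text
clock: 27.2
ee_pos: [0.5434, -0.1793, 0.2892]
ee_rot: [0.0, 0.785, 0.62, 0.0]
contact_force: [0.2, 0.1, -0.4]
finger_gap: 0.0001
```

```bash
cat >> h.py <<'E'
def pat(k,lo=122,hi=194):
    g=cv2.cvtColor(rim(np.load(f"w{k}.npy"),"side"),6); g=g/cv2.GaussianBlur(g,(0,0),40)
    return cv2.resize(g[lo:hi,20:200],(18,12),interpolation=cv2.INTER_AREA)
def show(ks,**a):
    P=[pat(k,**a) for k in ks]
    print("\n".join("   ".join("".join(" .:-=+*#%@"[int(np.clip((1.15-v)/.3*10,0,9))] for v in p[i]) for p in P) for i in range(12)))
    print(np.corrcoef([p.ravel() for p in P]).round(2))
E
python3 - <<'E'
from h import *
go(543.4,-179.4,285,76.5); state(3); show(range(4))
ims=[]
for k in range(4):
    S=np.load(f"w{k}.npy"); g=cv2.cvtColor(rim(S,"side"),6)[110:290]; g=g/cv2.GaussianBlur(g,(0,0),40)
    g=np.clip((g-.75)/.5*255,0,255); q=proj("side",[.5522,-.1815,.075])[0]; x,y=(q-20).round().astype(int)
    c=cv2.resize(cv2.cvtColor(S,6)[y+12:y+34,x+1:x+38],(200,119),interpolation=2)*1.4
    ims.append(np.vstack([cv2.resize(g,(200,360)),np.clip(c,0,255)]))
cv2.imwrite("pics/c10.png",np.hstack(ims).astype(np.uint8))
E
```

```text
t 27.2 pos [ 543.4 -179.3  289.2] phi 76.58 F [ 0.2  0.1 -0.4] gap 0.1 tilt [ 0.0002 -0.0001]
shift cm [-0.01  0.01  0.42] turn 0.08
diff to 0 2.44
diff to 1 2.19
diff to 2 1.82
*##%%%%%##*****##*   ++===++***********   +++++++**########*   +++++++***********
**##%%@%%%##******   ======+**##*******   +=====++**********   =====++*###*******
+**##%%%@@%%#*+++=   =====++*####*+++==   ======+++++=======   =====+**#%##*++++=
+++***##%@@@@#*+=-   ----==+*#%@@%*+=-:   -===++++++===---::   --===*#%@@%%*+=--:
=++++=+*#%@@@@%*=-   ----==+*#%@@@%*+-:   ---=+*###***+=-::.   ---=+*%@@@@%*+=:..
=====-==+#%@@@%#+-   -----=++*%@@@@#+=:   ---=+*%@@@@@%*+-:.   ---=+*%@@@@%*+-:..
=======+*#%%@%#*=-   =---==++*%@@@@%*=:   --==+*#%@@@@@@#+-:   ---==+#%@@@@%*=-:.
++===+*##%%#*+==::   +++====+*#%@@@#*=:   ++===++*#%@@@@%*=:   ++====+*#%@@@#*=-:
*++=++*#%%#+=--:..   #**+====+*#%@%#+-:   #**+=--:-=+*##*+-:   #**+=--==*#%@%#+-:
*++==+*#%##+=--::.   ##**+===+*####*=-:   ##*+=:.. ..-====-:   ##*+==-=+*#%%%#+-:
+====++*****+==--:   ****++==++***++=-:   ***+=:.    .::----   **++=---=+*###*+=-
==+++++++++==+=+==   ++++++=====++++==-   ++++=-::...:--====   =++==----==+++++=-
[[1.   0.64 0.31 0.44]
 [0.64 1.   0.63 0.79]
 [0.31 0.63 1.   0.7 ]
 [0.44 0.79 0.7  1.  ]]
```

View pics/c10.png

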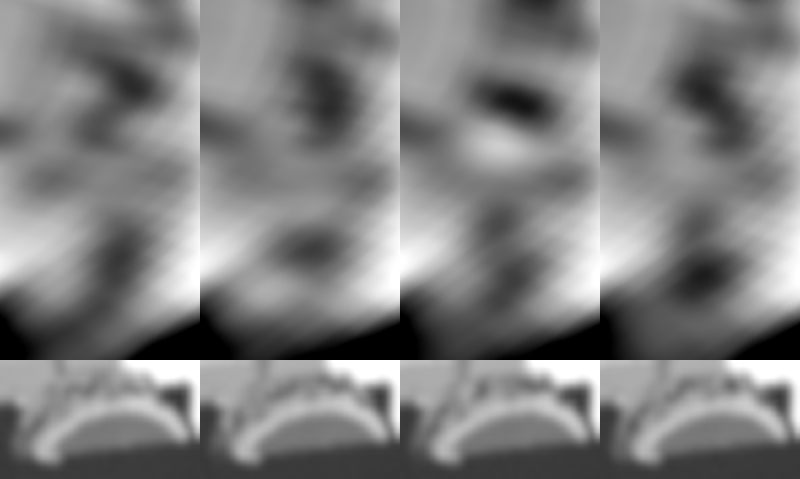

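The sheet shows each index digit (lower) moving up one place per stroke. The upper digits read as 2, 3 (bulging right), 4 (crossbar) and 5 (upper left to lower right), with a bottom-heavy 6 now at the index. So the wheel started at 3 and stands at 6; one more click gives 7.

>>> send_rows([
  [0, 0, 0.3, 0],
  [0, 0, 0.15, 0],
  [0, 0, 0.08, 0],
  [0, 0, 0.06, 0],
  [0, 0, 0, 0],
  [0, 0.2, 0, 0],
  [0, 0.25, 0, 0],
  [0, 0.25, 0, 0],
  [0, 0.3, 0, 0],
  [0, 0.3, 0, 0],
])

```text
clock: 28.35
ee_pos: [0.5568, -0.1825, 0.284]
ee_rot: [0.001, 0.785, 0.62, 0.001]
contact_force: [1.4, 0.7, 10.7]
finger_gap: 0.0007
```

>>> send_rows([
  [0, 0.3, 0, 0],
  [0, 0.2, 0, 0],
  [0, 0, 0, 0],
  [0, 0, -0.3, 0],
  [0, 0, -0.29, 0],
  [0, -0.5, 0, 0],
  [0, -0.7, 0, 0],
  [0, -0.6, 0, 0],
  [0, 0, 0, 0],
  [0, 0, 0, 0],
])

```text
clock: 29.35
ee_pos: [0.5434, -0.1793, 0.2892]
ee_rot: [0.0, 0.785, 0.62, 0.0]
contact_force: [0.5, 0.1, 0.5]
finger_gap: 0.0
```

```bash
python3 - <<'E'
from h import *
go(543.4,-179.4,285,76.5); state(4); show(range(5)); print(); show(range(5),lo=194,hi=266)
E
```

```text
t 29.35 pos [ 543.4 -179.3  289.2] phi 76.58 F [0.5 0.1 0.5] gap 0.0 tilt [ 0.0002 -0.0001]
shift cm [-0.01  0.    0.42] turn 0.08
diff to 0 3.09
diff to 1 1.85
diff to 2 2.49
diff to 3 2.14
*##%%%%%##*****##*   ++===++***********   +++++++**########*   +++++++***********   ++====++***######*
**##%%@%%%##******   ======+**##*******   +=====++**********   =====++*###*******   ======++*********+
+**##%%%@@%%#*+++=   =====++*####*+++==   ======+++++=======   =====+**#%##*++++=   ======+**#**++====
+++***##%@@@@#*+=-   ----==+*#%@@%*+=-:   -===++++++===---::   --===*#%@@%%*+=--:   ----=+*#%%%#*=--::
=++++=+*#%@@@@%*=-   ----==+*#%@@@%*+-:   ---=+*###***+=-::.   ---=+*%@@@@%*+=:..   ---=+*#%@@%#+=-:..
=====-==+#%@@@%#+-   -----=++*%@@@@#+=:   ---=+*%@@@@@%*+-:.   ---=+*%@@@@%*+-:..   ---==*#@@@@#*=-.. 
=======+*#%%@%#*=-   =---==++*%@@@@%*=:   --==+*#%@@@@@@#+-:   ---==+#%@@@@%*=-:.   ---==*%@@@@@%*=-:.
++===+*##%%#*+==::   +++====+*#%@@@#*=:   ++===++*#%@@@@%*=:   ++====+*#%@@@#*=-:   +++++#%@@@@@@#*=:.
*++=++*#%%#+=--:..   #**+====+*#%@%#+-:   #**+=--:-=+*##*+-:   #**+=--==*#%@%#+-:   #
[... 1145 characters left out ...]
         :-+*#**+=-:.             .-=+++=:  
     .:=*#%%#+-.        .:=+*####*=-.         :-=+****+=:.        .:=*#%%%#*=:.              :-=+=:.  
   ...-=*#%#*=:        ..::--=+++=-.        ..::=+*###+=:        .:=+#%@@@%*=:               :---:.   
::...:-=+##*+:       :::..  .::--:.       ::::::-+*##*+:       :--=+*%@@@@#+-       :..      .:-:.    
+=-:::-+***+-.       +-:.    ....         *+=---=+***+-.       ++++*#%%%%*+-.       +-:.    ..::.     
*+=--=+***+-.        *=-.. ..::.          #*+===++*+=-.        ##*******+=-.        #+-:...::::.      
[[1.   0.85 0.88 0.81 0.77]
 [0.85 1.   0.82 0.67 0.77]
 [0.88 0.82 1.   0.93 0.7 ]
 [0.81 0.67 0.93 1.   0.46]
 [0.77 0.77 0.7  0.46 1.  ]]
```

State 4 shows 6 (bottom-heavy loop) in the upper place and 7 (top bar and thin right stem) at the index. I retreat and take a final check.

>>> send_rows([
  [0, 0, -1, 0],
  [0, 0, -2, 0],
  [0, 0, -2, 0],
  [0, 0, -2, 0],
  [0, -1, -2, 0],
  [0, -2, -2, 0],
  [0, -3, -1, 0],
  [0, -3, 0, 0],
  [0, -2, 0, 0],
  [0, -1, 0, 0],
])

```text
clock: 30.5
ee_pos: [0.4254, -0.1514, 0.4099]
ee_rot: [0.0, 0.785, 0.62, 0.0]
contact_force: [0.8, -0.7, 1.0]
finger_gap: 0.0004
```

>>> send_rows([
  [2, 0, 0, 0],
  [4, 0, 0, 0],
  [4, 0, 0, 0],
  [4, 0, 0, 0],
  [4, 0, 0, 0],
  [4, 0, 0, 0],
  [4, 0, 0, 0],
  [4, 0, 0, 0],
  [2, 0, 0, 0],
  [0, 0, 0, 0],
])

```text
clock: 31.5
ee_pos: [0.5015, 0.1628, 0.409]
ee_rot: [-0.0, 0.784, 0.621, 0.0]
contact_force: [-0.2, -0.9, -0.6]
finger_gap: 0.0
```

```bash
python3 - <<'E'
from h import *
S=av("side",6); np.save("w5.npy",S); go(0,0,0,0)
A=np.load("av.npz")["S"]
G=np.array([.576,-.0823,0]); s=S.astype(int)
c=big(win(s[:,:,2]-s[:,:,1]>60,370,215,35,35)); r=cv2.minAreaRect(c.astype(np.float32))
print("cap along,z (want 42.5,82)",plane([r[0]],G), r)
k=lambda i,b,sz:cv2.resize(np.clip(i[b[1]:b[1]+b[3],b[0]:b[0]+b[2]],0,255),sz,interpolation=2)
rm=cv2.cvtColor(rim(S,"side"),6)[110:290]; rm=np.clip((rm/cv2.GaussianBlur(rm,(0,0),40)-.75)/.5*255,0,255)
top=eyes.camera("top")[:,:,::-1].astype(np.float32)
a=np.hstack([k(S,(325,190,100,100),(400,400)),cv2.merge([cv2.resize(rm,(220,400)).astype(np.float32)]*3)])
b=np.hstack([k(S,(190,150,250,100),(440,180)),k(top,(220,110,200,180),(180,180))])
cv2.imwrite("pics/c11.png",np.vstack([a,b]).astype(np.uint8)); show([4,5],lo=194,hi=266)
E
```

```text
t 31.8 pos [501.1 158.8 409.3] phi 76.5 F [-0.4 -1.2  0.3] gap 0.5 tilt [ 0.0002 -0.0002]
shift cm [-27.14 -45.03  40.92] turn 76.5
cap along,z (want 42.5,82) [[42.8 81.4]] ((391.5, 237.0), (8.0, 11.0), 90.0)
=====-----===++++=   :---::...:::::::--
--==========+++++=   ::------:::::::--=
:---==++++++++++=-   .:::---==---------
:::--==++*****+=-:     ..:--=++++==-:..
....::-=+**##*+=:.       .:-=+****+-:. 
     ..:-=+*#*+-.         ..:-+***+-.  
        .-=+++=:            .:-+++=-.  
         :-=+=:.             .-=++=:   
         :---:.      -::.    .-===-.   
:..      .:-:.       *=-:.  .:-==-.    
+-:.    ..::.        %*=:...::--:.     
#+-:...::::.         @#+-:::---:.      
[[1.   0.86]
 [0.86 1.  ]]
```

View pics/c11.png

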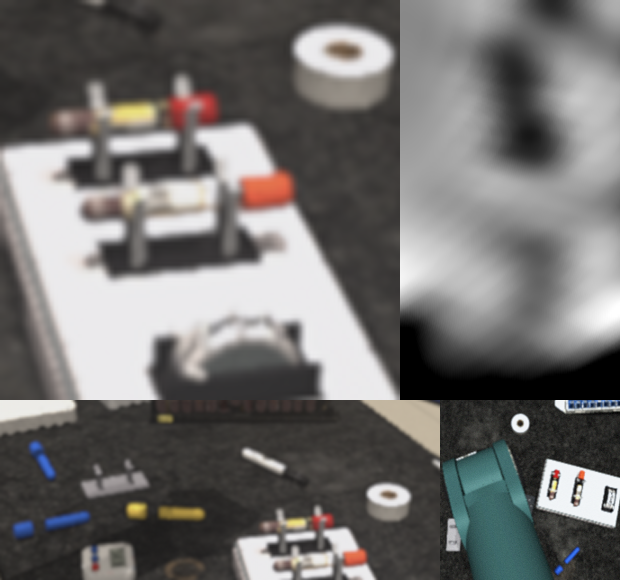

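```bash
python3 -c "
from station import job
print(job.finish_job())"
```

```text
the job is handed in; nothing more can be done
None
```

The tube is home in the mixer's empty clips and the thumbwheel is at 7. I handed the job in at about 32 s of the 61 s allowed; the hand-in gave no verdict.

- **Tube:** I took the red-capped tube from its rest and pressed it down. It passed the lips at about 10 N and came to a firm stop on the ribs at 23 N. The last check puts the cap centre 42.8 mm from the clip centre and 81.4 mm high; 42.5 and 82 were expected. The cap points the same way as the tube beside it.
- **Thumbwheel:** I rolled it from 3 to 7 in four strokes of one number each, reading 10–11 N of downward force. After each stroke I lifted off so that it settled in its click.
- **Reading the number:** The camera pictures are too coarse to read a digit sharply. I identified 7 from the run of blurred shapes 2-3-4-5-6-7 moving up one place per stroke. In the last picture 6 stands above the index and 7 at it. I did not check this against the wheel's end stop.
- **Bystanders:** The last picture shows the timer, label roll and marker apparently where they were. I did not measure them. The robot was touching nothing at the end.

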